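# Size a kiln prop in the ring gauge

## Robot

A 7-joint arm with a two-finger parallel gripper is mounted at the origin on the work surface; the furniture and walls round the work are solid. World frame = base frame: x ahead of the robot, y to its left, z up, the work surface at z = 0. Lengths are in m, angles in rad, forces in N, time in s.
With the tool pointing down it reaches from about 0.4 to 0.925 m from the base axis. Payload 5.6 kg.
Tool frame: the origin (TCP) lies midway between the tips of the shut fingers; the grasp point (between the pads) lies 19 mm behind it; z points along the fingers, y is the line along which they close (so a half turn about z gives the same grasp; the last joint's range is limited). The gripper opens to 85 mm and grips with 20 to 120 N. Pads are 22 mm wide; open, the fingers measure 114 mm over their backs; the gripper's body (76 mm by 85 mm) begins 54 mm behind the grasp point. The pads swing forward as they close: fully open they stand 13 mm farther back than shut.
Start: joints at [-0.043, 0.468, -0.012, 1.603, 0.006, 1.071, -0.056], TCP at [0.65, -0, 0.231] pointing down, gripper open.
Joint ranges: [-2.53, 2.53], [-0.31, 2.02], [-1.57, 1.55], [0.28, 2.44], [-1.29, 4.43], [0.15, 1.84], [-2.92, 2.92]. Speed limits (rad/s): [2.57, 2.57, 3.14, 3.14, 3.14, 3.14, 3.14].

## Interface

Orientations are given as a rotation vector (axis times angle).
In Python, from plant import env gives the robot as it stands.
- The arm moves only by the tool step_arm, never from a script. Its argument "motion" is a list of rows, each an object of numbers: "tx", "ty", "tz": the shift along the tool's x, y, z in units of 25 mm (1.0 is 25 mm); "twist": the turn about the tool's z in units of 6 degrees (1.0 is 6 degrees); "grip": the opening in per cent of the stroke, from 0 (shut) to 100 (fully open). In form: [{"tx": .., "ty": .., "tz": .., "twist": .., "grip": ..}, ...]. A call has 1 to 12 rows; each row is the pose to reach, as a shift and turn from the pose commanded when the call began, along the tool's axes at that moment; what a row does not reach only later rows make up. A row lasts 1/12 s, in which the tool goes at most 41.7 mm and 7.16 degrees, less where a joint would pass 70% of its speed; a pose out of reach is approached as far as the arm can. A call with a gripper value outside its range is refused whole. The fingers move at their own pace and stop on an object; the grip force is fixed at half the most. Time passes only in rows, so rows that repeat a pose let the fingers close. It gives the time, the measured TCP pose, the force, the opening and the grip force at its end, in the units of the state.
- env.state(): the state, without advancing time (a new reading comes with each control period).
- env.read_camera(name): name is "scene" or "side" or "wrist"; returns (picture, depth): 384x512x3 uint8, red, green, blue; 384x512 float32, m along the optical axis (not along the pixel's ray), 0 where there is no reading.
- env.camera_params(name): a dict with "mtx" (3x3 intrinsics, pixels), "R" (3x3) and "t" (3): a world point X has camera coordinates R X + t. Camera axes: x right, y down, z forward; pixel columns grow to the right and rows downward; lengths in m; the calibration is good to about 2 mm. A picture is of the moment at which its call begins: read the wrist's pose just before it. camera_params takes no time and is no camera call; for the wrist camera it gives the pose at the moment of the call.
- env.sign_off(): hands the job in; it is judged then, once.
Trained networks look in the newest picture that a camera, given by its name, has taken for a name from the list of things; names that differ only in an ending like _2 or _b are one class to them, and where a whole thing is asked for, a point or a joint stands for the part that bears it (a point fixed in the world has none). Each returns a list of dicts, best first, with "confidence" (0 to 1); they miss things now and then, are a little off and sometimes report something else, mostly with a low value. They report only what shows in the picture. A call takes as long as a camera call. They do not tell look-alikes from the thing itself.
- env.trace(camera, query): "pixels" (384x512 bool, what is visible of it) and "bbox" ([left, top, width, height] in pixels, round what is visible of it).
The state is a dict: "time": time; "joints": joint angles; "qvel": joint speeds; "joint_efforts": joint torques, N m; "tool_pos": TCP position; "ee_rot": TCP orientation; "ft_force": force on the tool from outside, world axes, zero at the start; "torque": the same for the moment, N m; "opening": finger opening in m; "grip_force": force on a finger pad.
Only numpy, scipy, OpenCV 4.12 (cv2) and the standard library are available. Lean on these libraries where they do the work, as an engineer would, in place of code of your own. Each camera call takes 0.05 s, during which the arm holds its last target. There are 200 camera calls.

## Task

Gauge the kiln prop that lies in the trough of the ring gauge: hold the red thumb tab of the follower down and slide the follower along, so that it pushes the prop through the row of shrinking rings until one of them stops it. Then let go of the tab there, so that the follower stays latched in the notch of that ring and shows the size. Leave the two waiting props in their lanes.

Things in the scene. Friction and masses are not known exactly. Their poses are not given: they have to be found in the camera images.
- ring_gauge: Fixed gauge on an L-shaped plywood board, 325 x 240 x 12 mm overall. Origin: on the bench, under the trough's centre line. x: the way the prop is pushed, to the rings; z up; -y: side with the red tab, facing the robot. Trough: two steel rails along x at y = 0, axes 30 mm up, with one prop on them. Two lanes of the same rails at y = +62 and +112 mm hold the two waiting props; which prop lies where varies.
- ring1_mouth (a point): Centre of the first ring's bore, at its entry face. Four upright steel rings, 10 mm thick, stand in a row across the trough, entry faces at x = 40, 66, 92 and 118 mm (gauge frame), bores 43, 38, 33 and 28 mm, tops at most 81 mm above the bench. The rails run on through the bores.
- follower (a joint): How far the grey follower has slid toward the rings, m: 0 = home, where it starts, latched; 0.122 = end of travel. Its black round pusher face stands across the trough at x = -0.100 m + this value (gauge frame) and pushes the prop's rear end, at the start 6 to 20 mm ahead of it. Friction about 1 N plus the prop's. It slides only while the red tab is held down.
- latch_home (a point): Latch pin's home notch in the aluminium plate along the robot's side of the gauge (50 mm high, 27 mm from the tab's centre line). The pin, on the tab, catches in notches with 2.5 mm play either way at follower = 0 (home), 0.0305, 0.0565, 0.0825, 0.1085 m (one for each ring: the place the follower has when a prop's nose meets that ring). One to four dots mark them.
- thumb_tab (a joint): How far the red tab on the follower is pressed down, m: 0 = up (pin in a notch, follower latched), 0.010 = fully down; beyond 0.006 the pin is clear of the notches. A spring lifts it: 2 N at the start of the press, 4 N at 0.006, 5.5 N fully down. Let go between notches, it stays about half down until the follower reaches one.
- tab_top (a point): Centre of the upper surface of the red thumb tab, 64 mm above the bench when up; moves with tab and follower. Tab: 54 mm long along the gauge's x, 32 mm wide, an 8 mm high lip across its front end (toward the rings), a 4 mm lip across its rear end, 44 mm clear between them. At the start at x = -130, y = -60 mm in the gauge frame.
- white_nose (a point): Centre of the front end (the end toward the rings) of the off-white kiln prop: a fired tube, 40 mm in diameter and 110 mm long, lying along the gauge's x, its axis 51 mm above the bench. Either in the trough (y = 0 in the gauge frame) or in a waiting lane (y = +62 or +112 mm). Its size lets it through the rings before ring 2; ring 2 stops it.
- pink_nose (a point): Centre of the front end (the end toward the rings) of the pinkish-buff kiln prop: a fired tube, 35 mm in diameter and 110 mm long, lying along the gauge's x, its axis 48 mm above the bench. Either in the trough (y = 0 in the gauge frame) or in a waiting lane (y = +62 or +112 mm). Its size lets it through the rings before ring 3; ring 3 stops it.
- grey_nose (a point): Centre of the front end (the end toward the rings) of the dark grey kiln prop: a fired tube, 30 mm in diameter and 110 mm long, lying along the gauge's x, its axis 45 mm above the bench. Either in the trough (y = 0 in the gauge frame) or in a waiting lane (y = +62 or +112 mm). Its size lets it through the rings before ring 4; ring 4 stops it.
- prop_white: The same off-white kiln prop, origin half-way along it on its underside (as it starts), x along its axis toward the rings.
- prop_pink: The same pinkish-buff kiln prop, origin half-way along it on its underside (as it starts), x along its axis toward the rings.
- prop_grey: The same dark grey kiln prop, origin half-way along it on its underside (as it starts), x along its axis toward the rings.
Things that resemble listed ones, but are neither listed nor needed, are in the scene too. Leave any orange or yellow look-alike of the prop_pink alone.

How it is judged:
By the outcome, as a careful person would: the job done as asked, in the order asked, and still so for the second after the job is handed in, with the robot touching nothing.
It also fails if it takes over 35 s, if anything falls off the work surface, if the arm or the gripper's body presses on something with over 40 N, if the wrist force passes 120 N, or if a joint passes its speed limit or range.

## Working session

There is one attempt and no reset: what is moved stays moved. The work goes in short steps, Python scripts to look and compute and a tool call to move; the robot and the scene stay as the last step left them, time stands still between calls to the robot, and variables do not carry over. Pictures are saved under pics/ and viewed, at most 10 in all, crops included, and the job is handed in when it is done.

Besides the shell and the picture viewer there is one more tool, called by a JSON object that holds its "api" and its "payload". step_arm: Moves the arm, as the interface text tells. Its arguments: {"type":"object","properties":{"motion":{"type":"array","items":{"type":"object","properties":{"tx":{"type":"number"},"ty":{"type":"number"},"tz":{"type":"number"},"twist":{"type":"number"},"grip":{"type":"number"}}}}},"required":["motion"]}

```bash
mkdir -p pics; cat > h.py <<'E'
import numpy as np, cv2
from plant import env
def world(cam, P, mask, depth):
    v,u=np.nonzero(mask&(depth>0)); z=depth[v,u]
    c=np.linalg.inv(P["mtx"])@np.vstack([u*z,v*z,z])
    return (P["R"].T@(c-np.array(P["t"])[:,None])).T
E
python3 - <<'E'
from h import *
s=env.state(); print(s["time"],s["tool_pos"],s["ee_rot"],s["opening"])
ims=[]
for c in("scene","side"):
    p,d=env.read_camera(c); P=env.camera_params(c)
    np.savez(f"{c}.npz",p=p,d=d,**P); cv2.imwrite(f"pics/{c}0.png",cv2.cvtColor(p,cv2.COLOR_RGB2BGR))
    for q in("thumb_tab","tab_top","ring_gauge","prop_pink","prop_white","prop_grey","follower"):
        for r in env.trace(c,q)[:3]:
            W=world(c,P,r["pixels"],d)
            if len(W): print(c,q,round(r["confidence"],2),r["bbox"],np.median(W,0).round(3),W.min(0).round(3),W.max(0).round(3))
E
```

```text
0.0 [ 6.49434226e-01 -7.56312242e-05  2.30318046e-01] [-2.22067755e+00 -2.22056066e+00  2.13451231e-03] 0.08539826198443551
scene thumb_tab 0.62 [212.7, 162.9, 13.6, 9.3] [0.501 0.146 0.067] [0.488 0.122 0.051] [0.523 0.178 0.076]
scene ring_gauge 0.77 [205.7, 160.2, 96.3, 77.7] [ 0.524 -0.014  0.015] [ 0.451 -0.135 -0.001] [0.7   0.286 0.083]
scene prop_pink 0.93 [178.3, 224.5, 49.0, 25.7] [ 0.338 -0.075  0.029] [ 0.285 -0.093 -0.001] [ 0.416 -0.005  0.039]
scene prop_pink 0.76 [146.6, 179.4, 17.4, 29.5] [0.311 0.16  0.03 ] [ 0.288  0.123 -0.001] [0.357 0.301 0.04 ]
scene prop_pink 0.59 [337.0, 203.5, 12.8, 33.0] [ 0.658 -0.212  0.033] [ 0.628 -0.246  0.003] [ 0.713 -0.15   0.038]
scene prop_white 0.92 [268.1, 157.5, 34.9, 26.8] [0.66  0.029 0.064] [ 0.649 -0.011  0.   ] [0.775 0.209 0.075]
scene prop_grey 0.82 [240.1, 168.0, 28.8, 25.0] [0.551 0.048 0.057] [ 0.537 -0.018  0.034] [0.571 0.108 0.07 ]
scene follower 0.58 [209.3, 159.8, 34.2, 24.8] [0.508 0.127 0.051] [0.488 0.109 0.001] [0.583 0.259 0.076]
side thumb_tab 0.85 [257.3, 228.6, 14.9, 24.5] [0.507 0.152 0.065] [0.485 0.123
[... 427 characters left out ...]
604 -0.076  0.   ] [0.655 0.112 0.069]
side prop_pink 0.75 [305.9, 191.7, 38.5, 15.8] [ 0.345 -0.054  0.028] [ 0.293 -0.124 -0.002] [ 0.4   -0.037  0.038]
side prop_white 0.72 [182.6, 197.3, 25.9, 41.4] [0.67  0.068 0.066] [ 0.652 -0.092 -0.001] [0.711 0.106 0.073]
side prop_white 0.3 [256.3, 230.8, 12.3, 20.8] [0.509 0.151 0.065] [0.494 0.071 0.011] [0.525 0.18  0.074]
side prop_grey 0.65 [233.9, 198.7, 16.9, 39.0] [0.56  0.062 0.058] [ 0.545 -0.001  0.046] [0.578 0.112 0.063]
side prop_grey 0.65 [176.9, 180.0, 105.3, 102.3] [0.551 0.119 0.013] [ 0.455 -0.148 -0.002] [0.707 0.199 0.082]
side follower 0.75 [234.1, 231.1, 38.7, 32.9] [0.514 0.151 0.053] [0.485 0.081 0.012] [0.579 0.181 0.074]
```

```bash
python3 - <<'E'
from h import *
a=cv2.imread("pics/side0.png")[165:300,160:380]; b=cv2.imread("pics/scene0.png")[140:260,140:360]
a=cv2.resize(a,(528,324),interpolation=2);b=cv2.resize(b,(484,264),interpolation=2)
o=np.zeros((590,530,3),np.uint8);o[:324,:528]=a;o[325:589,:484]=b
cv2.imwrite("pics/c1.png",o)
for c in("scene","side"):
    z=np.load(c+".npz");P={k:z[k] for k in("mtx","R","t")};p=z["p"];d=z["d"]
    W=world(c,P,np.ones(d.shape,bool),d); col=p[d>0].astype(float)
    box=(W[:,0]>.44)&(W[:,0]<.74)&(abs(W[:,1])<.24)
    r=box&(W[:,2]>.045)&(col[:,0]>1.8*col[:,1])&(col[:,0]>1.8*col[:,2])&(col[:,0]>90)
    R=W[r]; print(c,"red",len(R)); t=R[(R[:,2]>.058)&(R[:,2]<.069)]
    rect=cv2.minAreaRect(t[:,:2].astype(np.float32)*1000); print(rect, t.mean(0).round(4),R.min(0).round(3),R.max(0).round(3),np.median(R[:,2]))
    for q,zz in(("prop_grey",.06),("prop_pink",.0655),("prop_white",.071)):
      for rr in env.trace(c,q)[:3]:
        M=world(c,P,rr["pixels"],d); M=M[(M[:,2]>zz-.008)&(M[:,2]<zz+.006)]
        if len(M)<20 or M[:,0].mean()<.5: continue
        m=cv2.fitLine(M[:,:2].astype(np.float32),cv2.DIST_HUBER,0,.001,.001).ravel()
        pr=(M[:,:2]-m[2:])@m[:2]
        print(q,len(M),m.round(4),np.degrees(np.arctan(m[0]/m[1])).round(1),(m[2:]+m[:2]*pr.min()).round(3),(m[2:]+m[:2]*pr.max()).round(3))
E
```

```text
scene red 116
((503.057373046875, 149.00860595703125), (54.98773193359375, 28.654956817626953), 84.77442169189453) [0.5017 0.1495 0.0659] [0.488 0.122 0.048] [0.519 0.178 0.076] 0.06644942513284935
prop_grey 187 [0.0523 0.9986 0.554  0.0665] 3.0 [ 0.55 -0.  ] [0.556 0.107]
prop_white 224 [0.0443 0.999  0.6654 0.0409] 2.5 [ 0.663 -0.009] [0.668 0.102]
side red 291
((506.5897216796875, 153.2721405029297), (53.78865051269531, 30.589218139648438), 85.74736022949219) [0.5065 0.1542 0.0646] [0.491 0.126 0.045] [0.522 0.18  0.074] 0.06464274493569849
prop_grey 344 [0.0541 0.9985 0.5612 0.0606] 3.1 [ 0.558 -0.001] [0.564 0.112]
prop_grey 425 [ 0.1621 -0.9868  0.528   0.0484] -9.3 [0.505 0.19 ] [ 0.553 -0.105]
prop_pink 384 [0.0553 0.9985 0.6207 0.0401] 3.2 [ 0.618 -0.002] [0.625 0.111]
prop_white 404 [0.0431 0.9991 0.6714 0.0533] 2.5 [ 0.669 -0.008] [0.674 0.106]
prop_white 247 [0.0155 0.9999 0.5081 0.1513] 0.9 [0.508 0.123] [0.509 0.18 ]
```

View pics/c1.png

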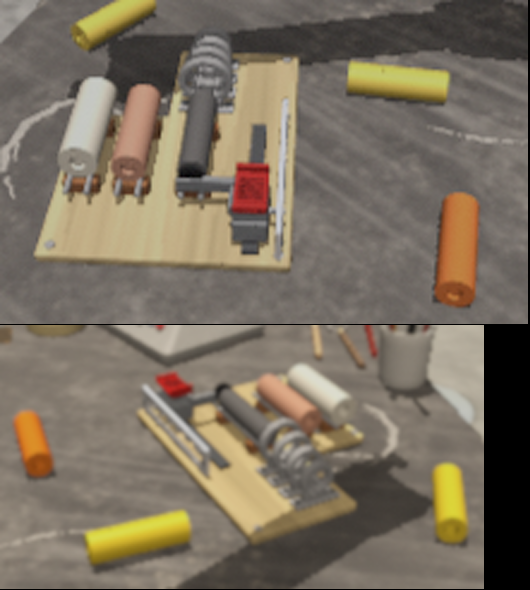

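Lying along the gauge are the dark grey prop (side crop, ~195,130) in the trough, pink (~135,130) and white (~88,125) in the lanes. The loose yellow and orange tubes are look-alikes to avoid. The grey prop goes to ring 4 (follower 0.1085). The gauge x axis is about world (-0.054, -0.998) and the tab is near (0.505, 0.151, 0.065), which agrees with y = -60 mm. Next I'll move above the tab and shut the fingers.

{"api": "step_arm", "payload": {"motion": [{"tx":0.6,"ty":-0.6,"tz":0.4,"twist":0.1,"grip":0},{"tx":1.4,"ty":-1.3,"tz":1.0,"twist":0.2,"grip":0},{"tx":2.2,"ty":-2.1,"tz":1.7,"twist":0.3,"grip":0},{"tx":3.0,"ty":-2.9,"tz":2.4,"twist":0.4,"grip":0},{"tx":3.8,"ty":-3.6,"tz":3.0,"twist":0.5,"grip":0},{"tx":4.6,"ty":-4.4,"tz":3.6,"twist":0.5,"grip":0},{"tx":5.3,"ty":-5.0,"tz":4.2,"twist":0.5,"grip":0},{"tx":5.8,"ty":-5.5,"tz":4.6,"twist":0.5,"grip":0},{"tx":6.0,"ty":-5.8,"tz":4.8,"twist":0.5,"grip":0},{"tx":6.0,"ty":-5.8,"tz":4.8,"twist":0.5,"grip":0},{"tx":6.0,"ty":-5.8,"tz":4.8,"twist":0.5,"grip":0},{"tx":6.0,"ty":-5.8,"tz":4.8,"twist":0.5,"grip":0}]}}

```text
time: 2.1
tool_pos: [0.5067, 0.149, 0.1121]
ee_rot: [2.28, 2.159, 0.003]
ft_force: [0.0, 0.4, -0.1]
opening: 0.0
grip_force: 0.0
```

```bash
python3 - <<'E'
from h import *
s=env.state(); print(s["time"],s["tool_pos"],s["ee_rot"],s["opening"],s["ft_force"])
o=[]
for c in("side","wrist"):
    P=env.camera_params(c);p,d=env.read_camera(c)
    W=world(c,P,np.ones(d.shape,bool),d); col=p[d>0].astype(float)
    r=(W[:,0]>.44)&(W[:,0]<.74)&(abs(W[:,1])<.24)&(W[:,2]>.045)&(col[:,0]>1.8*col[:,1])&(col[:,0]>1.8*col[:,2])&(col[:,0]>90)
    R=W[r]; 
    if len(R): print(c,len(R),R.min(0),R.max(0),np.median(R,0),cv2.minAreaRect(R[:,:2].astype(np.float32)*1000))
    o.append(cv2.cvtColor(p,cv2.COLOR_RGB2BGR))
cv2.imwrite("pics/c2.png",np.hstack([cv2.resize(o[0][150:300,150:350],(400,300)),cv2.resize(o[1],(400,300))]))
E
```

```text
2.1 [0.50668753 0.14895976 0.11213168] [2.27970992 2.15930685 0.00251856] 1.4692341571486953e-05 [ 0.00475096  0.41479732 -0.09153598]
side 280 [0.49124648 0.12577392 0.04509603] [0.52245869 0.18061295 0.07395868] [0.50680545 0.15440837 0.06457615] ((506.92803955078125, 153.24951171875), (53.79743576049805, 31.356266021728516), 87.6764907836914)
wrist 3475 [0.48853943 0.12626232 0.06131961] [0.52196792 0.17880152 0.11937091] [0.50529713 0.15611049 0.06457196] ((505.4620056152344, 152.6842498779297), (50.90668869018555, 31.52247428894043), 86.2704086303711)
```

View pics/c2.png

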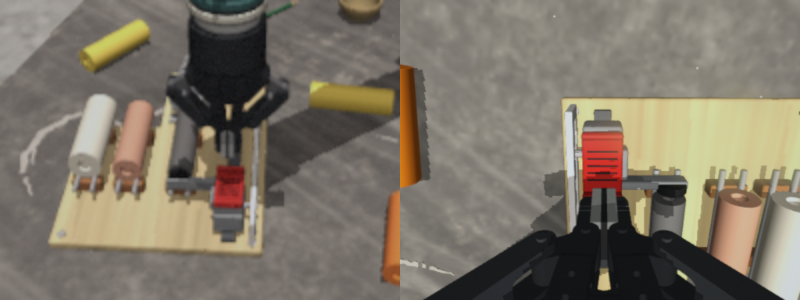

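The grey prop is in the trough and the tab is centred at about (0.506, 0.1525), with the shut fingers right over it and aligned with the gauge. Next I'll press it down.

{"api": "step_arm", "payload": {"motion": [{"tx":0.1,"tz":0.6,"grip":0},{"tx":0.1,"tz":1.2,"grip":0},{"tx":0.1,"tz":1.6,"grip":0},{"tx":0.1,"tz":1.8,"grip":0},{"tx":0.1,"tz":2.0,"grip":0},{"tx":0.1,"tz":2.1,"grip":0},{"tx":0.1,"tz":2.2,"grip":0},{"tx":0.1,"tz":2.2,"grip":0}]}}

```text
invalid input
```

{"api": "step_arm", "payload": {"motion": [{"tx":0.1,"ty":0,"tz":0.6,"twist":0,"grip":0},{"tx":0.1,"ty":0,"tz":1.2,"twist":0,"grip":0},{"tx":0.1,"ty":0,"tz":1.6,"twist":0,"grip":0},{"tx":0.1,"ty":0,"tz":1.8,"twist":0,"grip":0},{"tx":0.1,"ty":0,"tz":2.0,"twist":0,"grip":0},{"tx":0.1,"ty":0,"tz":2.1,"twist":0,"grip":0},{"tx":0.1,"ty":0,"tz":2.2,"twist":0,"grip":0},{"tx":0.1,"ty":0,"tz":2.2,"twist":0,"grip":0}]}}

```text
time: 2.87
tool_pos: [0.5053, 0.1524, 0.0565]
ee_rot: [2.279, 2.162, 0.0]
ft_force: [-1.9, -1.0, 4.3]
opening: -0.0
grip_force: 2.4
```

{"api": "step_arm", "payload": {"motion": [{"tx":0,"ty":0,"tz":0.1,"twist":0,"grip":0},{"tx":0,"ty":0,"tz":0.1,"twist":0,"grip":0},{"tx":-0.1,"ty":0,"tz":0.1,"twist":0,"grip":0},{"tx":-0.3,"ty":0,"tz":0.1,"twist":0,"grip":0},{"tx":-0.5,"ty":0,"tz":0.1,"twist":0,"grip":0},{"tx":-0.7,"ty":0,"tz":0.1,"twist":0,"grip":0},{"tx":-0.9,"ty":0,"tz":0.1,"twist":0,"grip":0},{"tx":-1.1,"ty":0,"tz":0.1,"twist":0,"grip":0},{"tx":-1.3,"ty":0,"tz":0.1,"twist":0,"grip":0},{"tx":-1.5,"ty":0,"tz":0.1,"twist":0,"grip":0},{"tx":-1.5,"ty":0,"tz":0.1,"twist":0,"grip":0}]}}

```text
time: 3.78
tool_pos: [0.5033, 0.1155, 0.0546]
ee_rot: [-2.279, -2.162, -0.002]
ft_force: [-2.5, -0.1, 5.8]
opening: -0.0001
grip_force: 2.7
```

```bash
cat > look.py <<'E'
from h import *
import sys
s=env.state(); print(s["time"],s["tool_pos"],s["ft_force"])
c="side";P=env.camera_params(c);p,d=env.read_camera(c)
W=world(c,P,np.ones(d.shape,bool),d); col=p[d>0].astype(float)
r=(W[:,0]>.44)&(W[:,0]<.74)&(abs(W[:,1])<.24)&(W[:,2]>.03)&(col[:,0]>1.8*col[:,1])&(col[:,0]>1.8*col[:,2])&(col[:,0]>90)
R=W[r]; print(len(R),R.min(0),R.max(0),np.median(R,0))
for q in("prop_grey","prop_pink","prop_white"):
    for t in env.trace(c,q)[:1]:
        M=world(c,P,t["pixels"],d);M=M[M[:,2]>.04];print(q,t["confidence"],np.median(M,0),np.percentile(M[:,1],[1,99]))
cv2.imwrite(sys.argv[1],cv2.resize(cv2.cvtColor(p,cv2.COLOR_RGB2BGR)[150:300,150:350],(800,600)))
E
python3 look.py pics/c3.png
```

```text
3.7833 [0.50331762 0.11550196 0.05458386] [-2.50227437 -0.07537013  5.76255005]
121 [0.48859182 0.09462767 0.04332999] [0.52070135 0.14401342 0.06256482] [0.50483068 0.13273387 0.05478134]
prop_pink 0.88 [0.62120818 0.06797912 0.06228529] [0.00020833 0.10930475]
prop_white 0.97 [0.66924206 0.06542588 0.06662835] [-0.00526067  0.10416658]
```

View pics/c3.png

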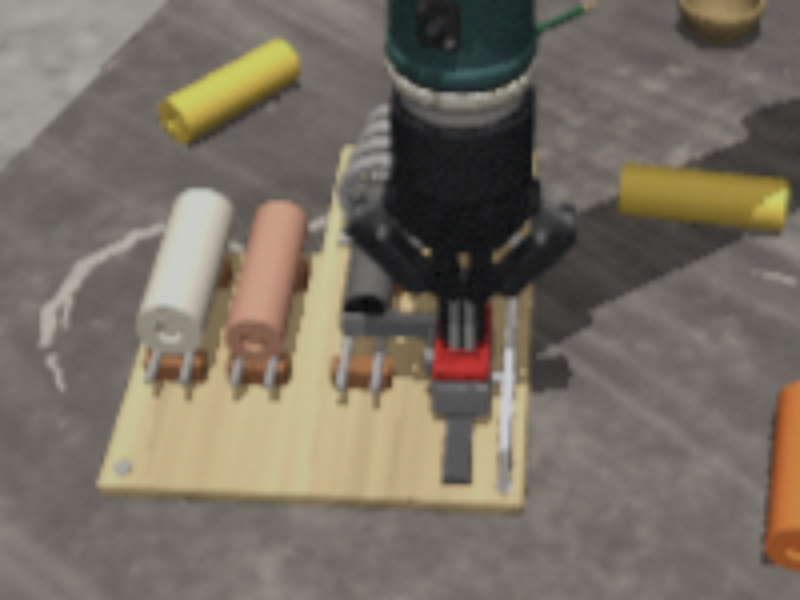

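The follower has moved about 37 mm with the fingers, and the tab (~460,355) is held down. I'll keep sliding, slowing down near ring 4.

{"api": "step_arm", "payload": {"motion": [{"tx":-0.2,"ty":0,"tz":0,"twist":0,"grip":0},{"tx":-0.4,"ty":0,"tz":0,"twist":0,"grip":0},{"tx":-0.6,"ty":0,"tz":0,"twist":0,"grip":0},{"tx":-0.8,"ty":0,"tz":0,"twist":0,"grip":0},{"tx":-1.0,"ty":0,"tz":0,"twist":0,"grip":0},{"tx":-1.2,"ty":0,"tz":0,"twist":0,"grip":0},{"tx":-1.4,"ty":0,"tz":0,"twist":0,"grip":0},{"tx":-1.6,"ty":0,"tz":0,"twist":0,"grip":0},{"tx":-1.8,"ty":0,"tz":0,"twist":0,"grip":0},{"tx":-2.0,"ty":0,"tz":0,"twist":0,"grip":0},{"tx":-2.2,"ty":0,"tz":0,"twist":0,"grip":0},{"tx":-2.4,"ty":0,"tz":0,"twist":0,"grip":0}]}}

```text
time: 4.98
tool_pos: [0.5001, 0.0566, 0.0545]
ee_rot: [-2.277, -2.163, -0.003]
ft_force: [-3.0, 3.3, 5.2]
opening: 0.0002
grip_force: 2.7
```

{"api": "step_arm", "payload": {"motion": [{"tx":-0.1,"ty":0,"tz":0,"twist":0,"grip":0},{"tx":-0.2,"ty":0,"tz":0,"twist":0,"grip":0},{"tx":-0.3,"ty":0,"tz":0,"twist":0,"grip":0},{"tx":-0.36,"ty":0,"tz":0,"twist":0,"grip":0},{"tx":-0.42,"ty":0,"tz":0,"twist":0,"grip":0},{"tx":-0.42,"ty":0,"tz":0,"twist":0,"grip":0}]}}

```text
time: 5.48
tool_pos: [0.4994, 0.0457, 0.0544]
ee_rot: [-2.278, -2.163, -0.002]
ft_force: [-3.8, 2.2, 4.6]
opening: 0.0003
grip_force: 2.7
```

```bash
python3 look.py pics/c4.png
```

```text
5.4833 [0.49942012 0.04574235 0.0544225 ] [-3.76834053  2.17872319  4.62750157]
113 [0.48530445 0.02351471 0.04399876] [0.51692158 0.07555021 0.06254479] [0.50021774 0.06497494 0.05449486]
prop_grey 0.66 [ 0.55851518 -0.0080817   0.05834288] [-0.03937164  0.01256619]
  return _methods._mean(a, axis=axis, dtype=dtype,
  ret = um.true_divide(
Traceback (most recent call last):
  File "look.py", line 10, in <module>
    M=world(c,P,t["pixels"],d);M=M[M[:,2]>.04];print(q,t["confidence"],np.median(M,0),np.percentile(M[:,1],[1,99]))
                                                                                      ~~~~~~~~~~~~~^^^^^^^^^^^^^^^
IndexError: index -1 is out of bounds for axis 0 with size 0
```

Follower is at about 0.105 and not yet stopped. I'll creep forward until it meets the ring.

{"api": "step_arm", "payload": {"motion": [{"tx":-0.04,"ty":0,"tz":0,"twist":0,"grip":0},{"tx":-0.08,"ty":0,"tz":0,"twist":0,"grip":0},{"tx":-0.12,"ty":0,"tz":0,"twist":0,"grip":0},{"tx":-0.12,"ty":0,"tz":0,"twist":0,"grip":0}]}}

```text
time: 5.97
tool_pos: [0.4993, 0.043, 0.0545]
ee_rot: [-2.277, -2.163, -0.002]
ft_force: [-3.0, 2.7, 5.2]
opening: 0.0003
grip_force: 2.7
```

{"api": "step_arm", "payload": {"motion": [{"tx":-0.04,"ty":0,"tz":0,"twist":0,"grip":0},{"tx":-0.08,"ty":0,"tz":0,"twist":0,"grip":0},{"tx":-0.08,"ty":0,"tz":0,"twist":0,"grip":0}]}}

```text
time: 6.22
tool_pos: [0.4999, 0.0414, 0.0547]
ee_rot: [-2.278, -2.164, -0.004]
ft_force: [-1.0, 3.7, 5.3]
opening: 0.0001
grip_force: 2.7
```

```bash
sed -i 's/^    for t in.*/    for t in []:/' look.py; python3 look.py pics/c5.png
```

```text
6.2167 [0.49990662 0.04141768 0.05465663] [-1.00235567  3.73890569  5.32004758]
121 [0.4852867  0.02081585 0.04537896] [0.5169882  0.0739744  0.06233759] [0.50021464 0.06016983 0.05480526]
```

{"api": "step_arm", "payload": {"motion": [{"tx":-0.06,"ty":0,"tz":0,"twist":0,"grip":0},{"tx":-0.12,"ty":0,"tz":0,"twist":0,"grip":0},{"tx":-0.16,"ty":0,"tz":0,"twist":0,"grip":0},{"tx":-0.16,"ty":0,"tz":0,"twist":0,"grip":0}]}}

```text
time: 6.6
tool_pos: [0.5004, 0.0375, 0.0549]
ee_rot: [2.277, 2.163, 0.006]
ft_force: [-0.8, 2.8, 4.0]
opening: 0.0002
grip_force: 2.7
```

```bash
python3 look.py pics/c6.png
```

```text
6.6 [0.50043841 0.03750397 0.05488805] [-0.78043785  2.82986969  4.02824513]
138 [0.48527902 0.02165219 0.04391012] [0.51701876 0.07232687 0.06413258] [0.50020954 0.0579091  0.05498661]
```

View pics/c6.png

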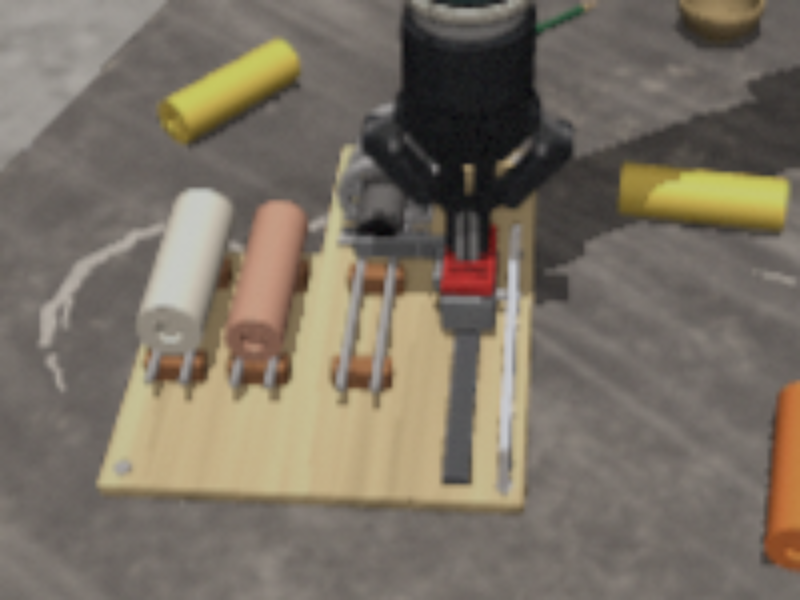

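{"api": "step_arm", "payload": {"motion": [{"tx":-0.04,"ty":0,"tz":0.04,"twist":0,"grip":0},{"tx":-0.08,"ty":0,"tz":0.04,"twist":0,"grip":0},{"tx":-0.12,"ty":0,"tz":0.04,"twist":0,"grip":0},{"tx":-0.16,"ty":0,"tz":0.04,"twist":0,"grip":0},{"tx":-0.16,"ty":0,"tz":0.04,"twist":0,"grip":0}]}}

```text
time: 7.07
tool_pos: [0.5006, 0.0337, 0.054]
ee_rot: [2.277, 2.163, 0.007]
ft_force: [0.2, 4.1, 4.9]
opening: 0.0001
grip_force: 2.8
```

```bash
python3 look.py pics/c7.png
```

```text
7.0667 [0.50060067 0.03370122 0.05402098] [0.16142701 4.12277193 4.87377839]
141 [0.48526603 0.01963497 0.04398806] [0.51718046 0.07245616 0.06206313] [0.50021158 0.05697958 0.05422907]
```

The follower stayed at 0.108 while the fingertips slid on 4 mm, so ring 4 has stopped the prop. I'll lift off to let the tab latch.

{"api": "step_arm", "payload": {"motion": [{"tx":0,"ty":0,"tz":-0.1,"twist":0,"grip":0},{"tx":0,"ty":0,"tz":-0.2,"twist":0,"grip":0},{"tx":0,"ty":0,"tz":-0.3,"twist":0,"grip":0},{"tx":0,"ty":0,"tz":-0.4,"twist":0,"grip":0},{"tx":0,"ty":0,"tz":-0.6,"twist":0,"grip":0},{"tx":0,"ty":0,"tz":-1.0,"twist":0,"grip":0},{"tx":0,"ty":0,"tz":-2.0,"twist":0,"grip":0},{"tx":0,"ty":0,"tz":-3.0,"twist":0,"grip":0},{"tx":0,"ty":0,"tz":-4.0,"twist":0,"grip":0},{"tx":0,"ty":0,"tz":-5.0,"twist":0,"grip":0},{"tx":0,"ty":0,"tz":-5.5,"twist":0,"grip":0},{"tx":0,"ty":0,"tz":-5.5,"twist":0,"grip":0}]}}

```text
time: 8.12
tool_pos: [0.5001, 0.0305, 0.1933]
ee_rot: [2.278, 2.158, 0.005]
ft_force: [0.2, -1.4, 0.3]
opening: -0.0
grip_force: 0.0
```

```bash
python3 look.py pics/c8.png
```

```text
8.1167 [0.50013435 0.0305341  0.19329705] [ 0.21601534 -1.36569454  0.2569104 ]
232 [0.48535908 0.01774036 0.04488679] [0.51682392 0.07283385 0.26050675] [0.50016567 0.0450623  0.06478821]
```

View pics/c8.png

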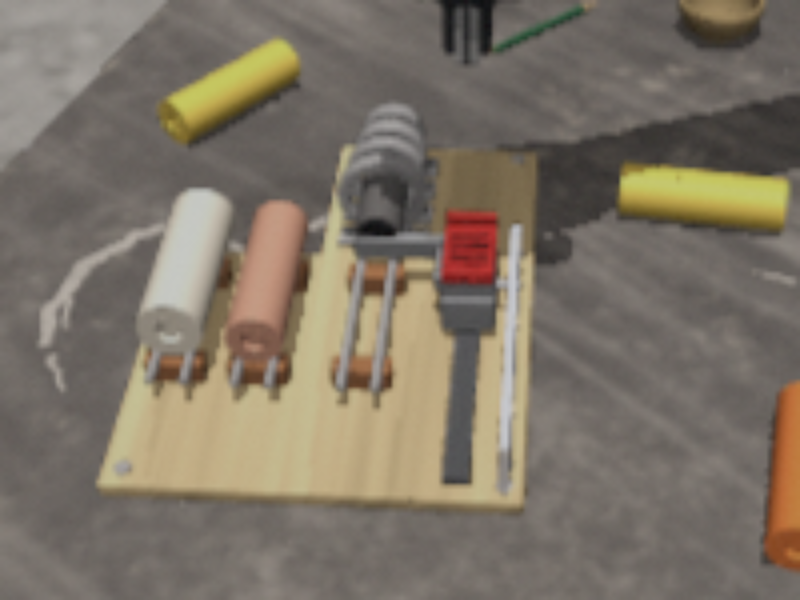

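The tab (~470,245) is back up at 0.065, the same as at the start, so it's latched. The follower is at about 0.108, which is the ring 4 notch, and the waiting props haven't moved.

```bash
python3 -c "
from plant import env
print(env.sign_off())"
```

```text
the job is handed in; nothing more can be done
None
```

The dark grey prop is gauged: ring 4 stopped it, the follower is latched in that ring's notch (measured at about 0.108 m), both waiting props are still in their lanes, and the job was handed in at about 8 s.

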